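Lay out the soldering kit on the kit board

ROBOT

A 6-joint arm with a two-finger parallel gripper is mounted at the origin on a cart in front of the work surface, level with it; the furniture and walls round the work are solid. World frame = base frame: x ahead of the robot, y to its left, z up, the work surface at z = 0. Lengths are in m, angles in rad, forces in N, time in s.
With the tool pointing down it reaches from about 0.4 to 0.825 m from the base axis. Payload 7 kg.
Tool frame: the origin (TCP) lies on the centre line of the jaws, within the pads' length; the fingertips stand arm.tip_reach ahead of it and the grasp point (between the pads) lies 5 mm behind it (arm.tip_reach is the distance from the TCP to the fingertips, in m); z points along the fingers, y is the line along which they close (so a half turn about z gives the same grasp; the last joint's range is limited). The gripper opens to 88 mm and grips with 3 to 60 N. Pads are 19 mm wide; open, the fingers measure 130 mm over their backs; the gripper's body (78 mm by 193 mm) begins 47 mm behind the grasp point.
Start: joints at [-0.833, 0.359, 0.012, 0, -1.224, -0.288], TCP at [0.293, -0.608, 0.241] pointing down, gripper open.
Joint ranges: [-3.07, 3.07], [-1.43, 2.12], [-1.02, 1.25], [-3.03, 1.67], [-3.05, -0], [-3.03, 3.03]. Speed limits (rad/s): [2.39, 2.39, 3.01, 3.14, 3.14, 3.14].

INTERFACE

Orientations are given as [roll, pitch, yaw] about the fixed x, y, z axes, in that order (R = Rz(yaw) Ry(pitch) Rx(roll)).
In Python, from station import status, optics, order, arm gives the robot as it stands. The module is installed in compiled form; this text tells all that it offers.
- The arm moves only by the shell command python3 -m jog 'ROWS' [FORCE]. ROWS is JSON, a list of rows, each a list of 3 entries, a list of its own where there are three numbers: the gripper command: -1 is shut, 1 is fully open, values between are in proportion, then the shift along the tool's x, y, z in mm, then the turn about the tool's z in rad. A call has 1 to 20 rows; each row is the pose to reach, as a shift and turn from the pose commanded when the call began, along the tool's axes at that moment; what a row does not reach only later rows make up. A row lasts 1/8 s, in which the tool goes at most 62.5 mm and 10.7 degrees, less where a joint would pass 70% of its speed; a pose out of reach is approached as far as the arm can. A call with a gripper value outside its range is refused whole. The fingers move at their own pace and stop on an object; FORCE is the grip in N (left out, the last holds). Time passes only in rows, so rows that repeat a pose let the fingers close. It gives the time, the measured TCP pose, the force, the opening and the grip force at its end, in the units of the state.
- status.get_state(): the state, without advancing time (a new reading comes with each control period).
- optics.grab_frame(name): name is "scene" or "top" or "wrist"; returns a dict with "color" (420x560x3 uint8, red, green, blue), "mtx" (3x3 intrinsics, pixels), "cam_to_world" (4x4, takes a point from camera to world coordinates). Camera axes: x right, y down, z forward; pixel columns grow to the right and rows downward; lengths in m; the calibration is good to about 2 mm. The wrist camera is an equidistant fisheye: a pixel r from the principal point sees the ray r / f radians off the axis. A picture is of the moment at which its call begins. There is no depth.
- order.job_done(): hands the job in; it is judged then, once.
The state is a dict: "t": time; "q": joint angles; "qd": joint speeds; "joint_efforts": joint torques, N m; "eef_pos": TCP position; "ee_rot": TCP orientation; "force": force on the tool from outside, world axes, zero at the start; "moment": the same for the moment, N m; "width": finger opening in m; "gripper_force": force on a finger pad.
Only numpy, scipy, OpenCV 4.12 (cv2) and the standard library are available. Lean on these libraries where they do the work, as an engineer would, in place of code of your own. Each camera call takes 0.05 s, during which the arm holds its last target. There are 200 camera calls.

TASK

Lay out the soldering kit on the wooden kit board, one cork square for each: stand the big solder spool on the middle square, between the bottle and the capacitor that are already there, and then set the larger of the two small reels flat on top of the spool, centred. Stand the smaller reel on the end square next to the bottle, and the loose capacitor on the other end square, next to its twin. Everything stands upright and in the middle of its square, and the bottle and the capacitor already on the board stay where they are.

Things in the scene. Friction and masses are not known exactly. Their poses are not given: they have to be found in the camera images.
- board: Kit board: fixed plywood board 92 x 432 mm, 12 mm thick, with five brown cork squares (70 x 70 mm, flush with the top) in a row. Origin at the centre of its underside; z up, y along the row, x across it. The squares' centres lie at x = 0 and y = -170, -85, 0, 85, 170 mm, their surface at z = 12 mm. It lies at a different place and angle each time; nothing stands proud of it except the two things on it.
- bottle_mid (a point): Brown bottle, 37 mm in diameter, 84 mm tall with a black cap, standing on one of the two squares beside the middle one (y = 85 or -85 mm of the board). Point on its axis half-way up (42 mm), z up. Loose: leave it where it stands.
- capacitor_a_mid (a point): Large black can capacitor with two small white terminals on top, 42 mm in diameter, can 50 mm tall (56 mm with terminals), already standing on the other square beside the middle one. Point on its axis 25 mm above its foot, z up. Loose: leave it where it stands.
- spool_mid (a point): Big solder spool standing on its flange on the desk, 60 mm in diameter, 62 mm tall, light grey flanges with wire between, flat top, 0.5 kg; it can be gripped across its full 60 mm at any height. Point on its axis half-way up (31 mm), z up.
- large_reel_mid (a point): Larger of the two small solder reels, standing on its flange, 46 mm in diameter, 34 mm tall, 0.12 kg. Point on its axis half-way up (17 mm), z up. Can be gripped across its full diameter.
- small_reel_mid (a point): Smaller of the two small solder reels, standing on its flange, 39 mm in diameter, 30 mm tall, 0.12 kg. Point on its axis half-way up (15 mm), z up. Can be gripped across its full diameter.
- capacitor_b_mid (a point): Twin of the capacitor on the board (black can 42 mm in diameter, 50 mm tall, 56 mm with its two white terminals, 0.12 kg), standing on the desk in front of the board. Point on its axis 25 mm above its foot, z up.
Mind the look-alikes: they are no part of the job. Leave any orange or turquoise look-alike of the part that bears spool_mid alone.

How it is judged:
On the way, in this order (a step that is already met when the one before it is completed fails the run):
1. the spool stands on the middle square (x of spool_mid in the frame of board between -0.015 and 0.015 m and y of spool_mid in the frame of board between -0.015 and 0.015 m and z of spool_mid in the frame of board between 0.037 and 0.049 m and angle between spool_mid's own z axis and vertical below 0.1 rad), for 0.2 s.
2. the larger reel stands on top of the spool (horizontal distance between large_reel_mid and spool_mid below 0.014 m and z of large_reel_mid in the frame of spool_mid between 0.042 and 0.054 m and angle between large_reel_mid's own z axis and vertical below 0.1 rad), for 0.2 s.
At the end, for the whole second after the job is handed in: Spool upright on the middle square, larger reel flat on it (axes within 14 mm), smaller reel on the end square by the bottle, loose capacitor on the end square by its twin, each within 15 mm of the centre; bottle and twin upright within 20 mm of theirs; all released, at rest (all of step 1 and all of step 2 and (((x of bottle_mid in the frame of board between -0.02 and 0.02 m and y of bottle_mid in the frame of board between 0.065 and 0.105 m and z of bottle_mid in the frame of board between 0.048 and 0.06 m and angle between bottle_mid's own z axis and vertical below 0.1 rad) and (x of capacitor_a_mid in the frame of board between -0.02 and 0.02 m and y of capacitor_a_mid in the frame of board between -0.105 and -0.065 m and z of capacitor_a_mid in the frame of board between 0.031 and 0.043 m and angle between capacitor_a_mid's own z axis and vertical below 0.1 rad) and (x of small_reel_mid in the frame of board between -0.015 and 0.015 m and y of small_reel_mid in the frame of board between 0.155 and 0.185 m and z of small_reel_mid in the frame of board between 0.021 and 0.033 m and angle between small_reel_mid's own z axis and vertical below 0.1 rad) and (x of capacitor_b_mid in the frame of board between -0.015 and 0.015 m and y of capacitor_b_mid in the frame of board between -0.185 and -0.155 m and z of capacitor_b_mid in the frame of board between 0.031 and 0.043 m and angle between capacitor_b_mid's own z axis and vertical below 0.1 rad)) or ((x of bottle_mid in the frame of board between -0.02 and 0.02 m and y of bottle_mid in the frame of board between -0.105 and -0.065 m and z of bottle_mid in the frame of board between 0.048 and 0.06 m and angle between bottle_mid's own z axis and vertical below 0.1 rad) and (x of capacitor_a_mid in the frame of board between -0.02 and 0.02 m and y of capacitor_a_mid in the frame of board between 0.065 and 0.105 m and z of capacitor_a_mid in the frame of board between 0.031 and 0.043 m and angle between capacitor_a_mid's own z axis and vertical below 0.1 rad) and (x of small_reel_mid in the frame of board between -0.015 and 0.015 m and y of small_reel_mid in the frame of board between -0.185 and -0.155 m and z of small_reel_mid in the frame of board between 0.021 and 0.033 m and angle between small_reel_mid's own z axis and vertical below 0.1 rad) and (x of capacitor_b_mid in the frame of board between -0.015 and 0.015 m and y of capacitor_b_mid in the frame of board between 0.155 and 0.185 m and z of capacitor_b_mid in the frame of board between 0.031 and 0.043 m and angle between capacitor_b_mid's own z axis and vertical below 0.1 rad))) and linear speed of each of spool, large_reel, small_reel, capacitor_b below 0.02 m/s); the robot touches nothing.
It fails at once if the bottle or the capacitor already on the board is moved more than 15 mm or tipped (distance of any of bottle_mid, capacitor_a_mid from where it was at the start of the episode above 0.015 m or angle between any of bottle_mid, capacitor_a_mid's own z axis and vertical above 0.35 rad).
It also fails if it takes over 99 s, if anything falls off the work surface, if the arm or the gripper's body presses on something with over 40 N, if the wrist force passes 120 N, or if a joint passes its speed limit or range.

## Working session

There is one attempt and no reset: what is moved stays moved. The work goes in short steps, Python scripts to look and compute and a shell command to move; the robot and the scene stay as the last step left them, time stands still between calls to the robot, and variables do not carry over. Pictures are saved under pics/ and viewed, at most 14 in all, crops included, and the job is handed in when it is done.

```bash
mkdir -p pics
python3 - <<'E'
from station import status, optics, order, arm
import cv2,numpy as np
print(status.get_state(), arm.tip_reach)
for n in ("scene","top"):
    f=optics.grab_frame(n); cv2.imwrite(f"pics/{n}0.png",f["color"][...,::-1]); print(n,f["mtx"].tolist(),np.round(f["cam_to_world"],4).tolist())
E
```

```text
{'t': 0.0, 'q': array([-8.32911533e-01,  3.59375482e-01,  1.10758164e-02, -3.61078205e-04,
       -1.22411609e+00, -2.88090838e-01]), 'qd': array([ 0.00062958,  0.00039611,  0.00217111, -0.00030524,  0.00128669,
        0.00084016]), 'joint_efforts': array([ 6.34924309e-04, -5.82719564e+01,  2.93068618e+01,  6.99757889e+00,
        6.84404396e-03, -1.67775456e-04]), 'eef_pos': array([ 0.29324846, -0.60745366,  0.23963546]), 'ee_rot': array([ 3.13994351e+00, -1.34712487e-04, -2.69192155e+00]), 'force': array([-0.06566953, -0.23936016, -0.53337029]), 'moment': array([-0.01386445,  0.04766456, -0.043275  ]), 'gripper_force': 0.0, 'width': 0.08784740313169442} 0.014
scene [[527.7239797988458, 0.0, 278.3649709857065], [0.0, 527.7239797988458, 215.44269897501914], [0.0, 0.0, 1.0]] [[0.4374, -0.5276, 0.7282, -0.4574], [-0.8991, -0.2393, 0.3667, -0.5116], [-0.0192, -0.8151, -0.579, 0.8404], [0.0, 0.0, 0.0, 1.0]]
top [[497.6209751976758, 0.0, 279.043926365941], [0.0, 497.6209751976758, 209.290070928749], [0.0, 0.0, 1.0]] [[-0.005, -0.9869, 0.1611, 0.3263], [-0.9999, 0.007, 0.0119, -0.0306], [-0.0129, -0.161, -0.9869, 1.2394], [0.0, 0.0, 0.0, 1.0]]
```

View pics/scene0.png

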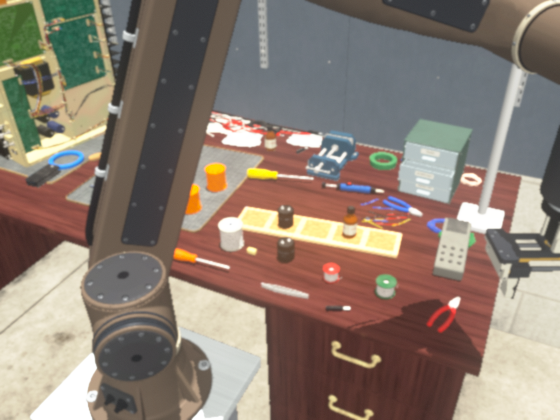

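View pics/top0.png

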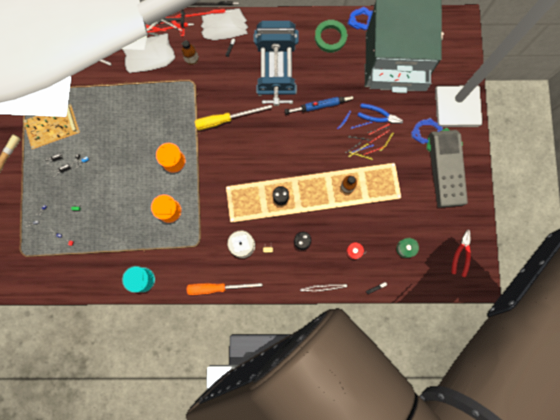

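The scene view shows the board with the capacitor at (287,215) and the bottle at (350,222). The loose capacitor is at (286,249), the white spool at (231,234), the red reel at (331,272) and the green reel at (386,287).

Spool candidates in the top view are white/grey (241,244), orange (170,157) and (165,208), and turquoise (138,279). Only the white one has light grey flanges, so it is the spool. I'll confirm that in a crop and compare the sizes of the red and green reels.

```bash
cat > h.py <<'E'
import numpy as np,cv2
from station import status, optics
def ray(f,uv):
    K=f["mtx"];T=f["cam_to_world"]
    d=T[:3,:3]@np.linalg.solve(K,[uv[0],uv[1],1.]); return T[:3,3],d
def at(f,uv,z):
    o,d=ray(f,uv); return (o+d*(z-o[2])/d[2])
def proj(f,P):
    T=f["cam_to_world"];p=(np.asarray(P)-T[:3,3])@T[:3,:3]; q=p@f["mtx"].T; return q[...,:2]/q[...,2:]
E
python3 - <<'E'
from h import *
f=optics.grab_frame("top");im=f["color"]
cv2.imwrite("pics/crop1.png",cv2.resize(im[150:270,215:435],None,fx=3.6,fy=3.6,interpolation=cv2.INTER_CUBIC)[...,::-1])
hsv=cv2.cvtColor(im,cv2.COLOR_RGB2HSV)
m=cv2.inRange(hsv,(10,40,150),(35,255,255));m[:,:215]=0;m[:,410:]=0;m[:155]=0;m[230:]=0
c=max(cv2.findContours(cv2.morphologyEx(m,cv2.MORPH_CLOSE,np.ones((5,5))),0,2)[0],key=cv2.contourArea)
c=cv2.convexHull(c)
w=np.array([at(f,p[0],.012)[:2] for p in c]).astype(np.float32)
r=cv2.minAreaRect(w);print("board",r)
# blobs: ellipse diameters
for n,(u,v) in dict(spool=(241,244),capb=(303,240),red=(355,250),green=(408,247)).items():
    s=20;p=im[v-s:v+s,u-s:u+s].astype(int)
    h=hsv[v-s:v+s,u-s:u+s]
    if n=="spool": mm=(h[...,1]<60)&(h[...,2]>110)
    elif n=="capb": mm=(h[...,2]<45)
    elif n=="red": mm=((h[...,0]<8)|(h[...,0]>172))&(h[...,1]>120)&(h[...,2]>120)
    else: mm=(h[...,0]>45)&(h[...,0]<90)&(h[...,1]>60)
    mm=mm.astype(np.uint8)*255
    c=max(cv2.findContours(mm,0,2)[0],key=cv2.contourArea);x,y,ww,hh=cv2.boundingRect(c)
    print(n,(x+u-s,y+v-s,ww,hh),cv2.fitEllipse(c))
E
```

```text
board ((0.570469081401825, -0.10128159821033478), (0.0949382334947586, 0.43394479155540466), 7.726950645446777)
spool (228, 231, 27, 27) ((19.789691925048828, 19.698989868164062), (25.32143211364746, 27.01266098022461), 131.4156494140625)
capb (295, 245, 14, 5) ((18.43287467956543, 25.478452682495117), (7.644956588745117, 12.418548583984375), 90.20341491699219)
red (346, 242, 19, 17) ((20.033863067626953, 20.222517013549805), (16.73733139038086, 17.405811309814453), 109.20355987548828)
green (397, 238, 22, 20) ((19.698179244995117, 20.464435577392578), (18.62977409362793, 20.751033782958984), 75.64311981201172)
```

View pics/crop1.png

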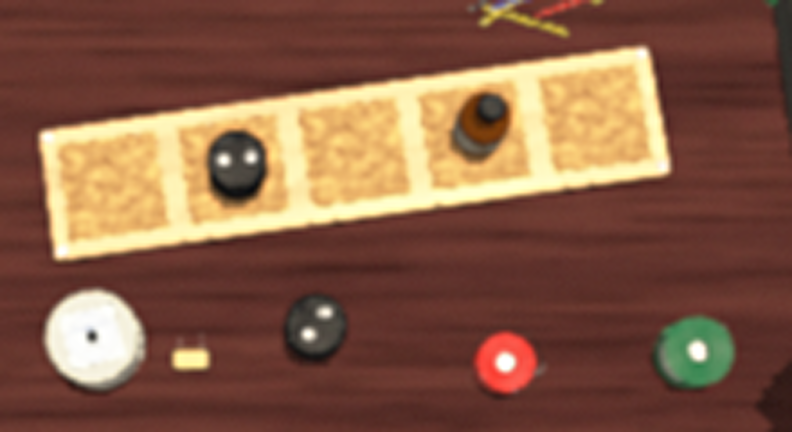

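The crop confirms it. The only white/grey spool is at (241,244). Green at (408,247) is about 20.7 px wide and red at (355,250) about 17.4 px, so green is the larger reel and red the smaller. The loose capacitor is at (303,240). The bottle is on the board's −y side and the twin on the +y side.

```bash
cat >> h.py <<'E'
BC=np.array([.5705,-.1013]); YAW=.135; c,s=np.cos(YAW),np.sin(YAW); BR=np.array([[c,-s],[s,c]])
TY=YAW-np.pi/2
def sq(y): return BC+BR@[0,y]
from scipy.spatial.transform import Rotation as Ro
def go(xy,z,p=None):
    "shift mm in tool axes and turn from the present pose to TCP at xy,z with the working yaw"
    st=status.get_state(); p=st["eef_pos"] if p is None else p
    R=Ro.from_euler("xyz",st["ee_rot"]); d=R.inv().apply(np.r_[xy,z]-p)*1000
    dy=(st["ee_rot"][2]-TY+np.pi)%(2*np.pi)-np.pi
    return np.round(d,1),round(dy,3)
E
python3 - <<'E'
from h import *
f=optics.grab_frame("top")
for n,u,z in (("spool",(240.8,243.7),.062),("capb",(302.9,239.7),.056),("red",(355,250.2),.03),("green",(407.7,247.5),.034),
  ("capA",(281.2,194.4),.068),("bottle",(351,179.5),.096)): print(n,np.round(at(f,u,z),4))
for y in (-.17,-.085,0,.085,.17):print(y,np.round(sq(y),4),np.round(proj(f,np.r_[sq(y),.012]),1))
sp=at(f,(240.8,243.7),.062)[:2]; print(go(sp,.2))
E
```

```text
spool [0.4364 0.0748 0.062 ]
capb [ 0.4456 -0.0729  0.056 ]
red [ 0.4219 -0.1998  0.03  ]
green [ 0.4274 -0.3265  0.034 ]
capA [ 0.5537 -0.0218  0.068 ]
bottle [ 0.5826 -0.1861  0.096 ]
-0.17 [ 0.5934 -0.2698] [379.9 182.4]
-0.085 [ 0.5819 -0.1855] [346.5 187.1]
0 [ 0.5705 -0.1013] [313.  191.8]
0.085 [ 0.5591 -0.0171] [279.5 196.6]
0.17 [0.5476 0.0672] [245.9 201.3]
(array([-425.5,  552.3,   40.5]), np.float64(-1.256))
```

```bash
python3 -m jog '[[1,[-425,552,40],-1.256],[1,[-425,552,40],-1.256],[1,[-425,552,40],-1.256],[1,[-425,552,40],-1.256],[1,[-425,552,40],-1.256],[1,[-425,552,40],-1.256],[1,[-425,552,40],-1.256],[1,[-425,552,40],-1.256],[1,[-425,552,40],-1.256],[1,[-425,552,40],-1.256],[1,[-425,552,40],-1.256],[1,[-425,552,40],-1.256],[1,[-425,552,40],-1.256],[1,[-425,552,40],-1.256],[1,[-425,552,40],-1.256],[1,[-425,552,40],-1.256]]' 30
python3 - <<'E'
from h import *
print(go((.4364,.0748),.035))
f=optics.grab_frame("wrist");cv2.imwrite("pics/w1.png",f["color"][...,::-1])
K=f["mtx"];T=f["cam_to_world"]
def wp(P):
    p=(np.asarray(P)-T[:3,3])@T[:3,:3];th=np.arctan2(np.hypot(p[0],p[1]),p[2]);a=np.arctan2(p[1],p[0]);return K[0,2]+K[0,0]*th*np.cos(a),K[1,2]+K[1,1]*th*np.sin(a)
print(K[0],np.round(wp([.4364,.0748,.062]),1),np.round(wp([.4664,.0748,.062]),1),np.round(wp([.4364,.1048,.062]),1))
E
```

```text
t: 2.2
eef_pos: [0.4362, 0.0732, 0.2007]
ee_rot: [-3.141, 0.0, -1.437]
force: [0.7, 0.6, -1.3]
width: 0.0875
gripper_force: 0.0
(array([ -1.6,  -0.4, 165.7]), np.float64(-0.002))
[325.1922621    0.         282.21031061] [281.9 204.6] [248.8 200.3] [277.6 235.8]
```

View pics/w1.png

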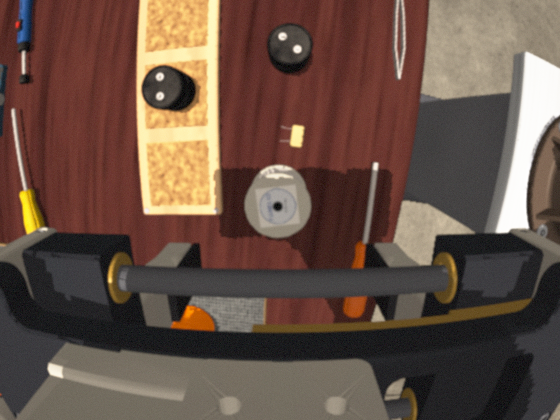

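The wrist view shows the spool hub at (278,206), against a prediction of (282,205). That is about 3 mm off along the closing line, which the jaws will centre.

```bash
python3 -m jog '[[1,[-2,-2,60],0],[1,[-2,-2,110],0],[1,[-2,-2,145],0],[1,[-2,-2,161],0],[1,[-2,-2,161],0],[-1,[-2,-2,161],0],[-1,[-2,-2,161],0],[-1,[-2,-2,161],0],[-1,[-2,-2,161],0],[-1,[-2,-2,161],0],[-1,[-2,-2,161],0]]' 40
python3 - <<'E'
from h import *
print(status.get_state()["eef_pos"],go(sq(0),.15))
E
```

```text
t: 3.62
eef_pos: [0.4388, 0.0768, 0.0403]
ee_rot: [-3.14, 0.001, -1.435]
force: [1.8, 1.0, 7.2]
width: 0.0595
gripper_force: 40.0
[0.43875698 0.07681251 0.04033834] (array([ 194.2, -106.7, -109.6]), np.float64(0.001))
```

```bash
python3 -m jog '[[-1,[0,0,-40],0],[-1,[0,0,-90],0],[-1,[0,0,-120],0],[-1,[50,-30,-130],0],[-1,[100,-60,-130],0],[-1,[150,-90,-130],0],[-1,[180,-100,-130],0],[-1,[194,-107,-130],0],[-1,[194,-107,-130],0],[-1,[194,-107,-130],0]]'
python3 - <<'E'
from h import *
print(go(sq(0),.0555))
f=optics.grab_frame("top");cv2.imwrite("pics/t2.png",cv2.resize(f["color"][120:280,180:440],None,fx=3,fy=3)[...,::-1])
f=optics.grab_frame("wrist");cv2.imwrite("pics/w2.png",f["color"][...,::-1])
E
```

```text
t: 4.88
eef_pos: [0.5692, -0.1008, 0.1691]
ee_rot: [3.141, 0.0, -1.436]
force: [0.0, -0.2, -4.6]
width: 0.0594
gripper_force: 40.0
(array([  0.7,  -1.3, 113.6]), np.float64(0.0))
```

View pics/w2.png

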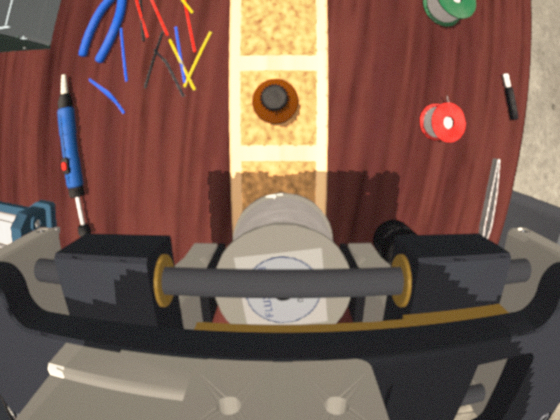

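The wrist view shows the spool held over the middle square, in line with the board, with the bottle at (275,100) clear. Now I'll lower it.

```bash
python3 -m jog '[[-1,[1,-1,40],0],[-1,[1,-1,75],0],[-1,[1,-1,98],0],[-1,[1,-1,108],0],[-1,[1,-1,113],0],[-1,[1,-1,116],0],[-1,[1,-1,116.5],0],[-1,[1,-1,116.5],0]]'
```

```text
t: 5.98
eef_pos: [0.5715, -0.1024, 0.0536]
ee_rot: [-3.141, -0.0, -1.436]
force: [0.1, -0.1, -5.6]
width: 0.0595
gripper_force: 40.0
```

```bash
python3 -m jog '[[-1,[0,0,1.2],0],[-1,[0,0,1.2],0],[1,[0,0,1.2],0],[1,[0,0,1.2],0],[1,[0,0,1.2],0],[1,[0,0,0],0],[1,[0,0,-30],0],[1,[0,0,-80],0],[1,[0,0,-130],0],[1,[0,0,-150],0],[1,[0,0,-150],0]]'
python3 - <<'E'
from h import *
print(go((.4274,-.3265),.15))
f=optics.grab_frame("wrist");cv2.imwrite("pics/w3.png",f["color"][...,::-1])
K=f["mtx"];T=f["cam_to_world"]
def wp(P):
    p=(np.asarray(P)-T[:3,3])@T[:3,:3];th=np.arctan2(np.hypot(p[0],p[1]),p[2]);a=np.arctan2(p[1],p[0]);return K[0,2]+K[0,0]*th*np.cos(a),K[1,2]+K[1,1]*th*np.sin(a)
B=np.r_[sq(0),.074]
for P in (B,B+[.01,0,0],B+[0,.01,0],np.r_[sq(.17),.012],np.r_[sq(-.17),.012],np.r_[sq(-.216),.012]):print(np.round(wp(P),1))
E
```

```text
t: 7.35
eef_pos: [0.5721, -0.1023, 0.2052]
ee_rot: [-3.137, -0.0, -1.436]
force: [0.6, 0.6, -0.9]
width: 0.0873
gripper_force: 0.0
(array([202.6, 173.8,  54.6]), np.float64(0.0))
[284.7 206.4]
[273.4 204.9]
[283.1 217.2]
[284.1 326.4]
[284.6  32.4]
[284.5  -6.6]
```

View pics/w3.png

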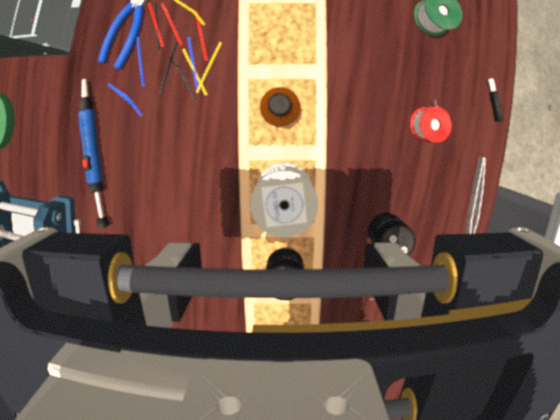

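The spool stands centred on its square, with the hub at (285,205) against (285,206) expected. Next is the green (larger) reel.

```bash
python3 -m jog '[[1,[50,43,20],0],[1,[100,86,30],0],[1,[150,129,45],0],[1,[190,165,55],0],[1,[203,174,55],0],[1,[203,174,55],0],[1,[203,174,55],0]]'
python3 - <<'E'
from h import *
print(go((.4274,-.3265),.018))
f=optics.grab_frame("wrist");cv2.imwrite("pics/w4.png",f["color"][...,::-1])
K=f["mtx"];T=f["cam_to_world"]
def wp(P):
    p=(np.asarray(P)-T[:3,3])@T[:3,:3];th=np.arctan2(np.hypot(p[0],p[1]),p[2]);a=np.arctan2(p[1],p[0]);return K[0,2]+K[0,0]*th*np.cos(a),K[1,2]+K[1,1]*th*np.sin(a)
B=np.r_[.4274,-.3265,.034]
for P in (B,B+[.01,0,0],B+[0,.01,0]):print(np.round(wp(P),1))
hsv=cv2.cvtColor(f["color"],cv2.COLOR_RGB2HSV);m=cv2.inRange(hsv,(45,80,40),(90,255,255))
for c in cv2.findContours(m,0,2)[0]:
    if cv2.contourArea(c)>300:print(cv2.minEnclosingCircle(c),cv2.boundingRect(c))
E
```

```text
t: 8.28
eef_pos: [0.4259, -0.3266, 0.1473]
ee_rot: [3.141, 0.001, -1.436]
force: [0.2, 0.8, 0.3]
width: 0.0874
gripper_force: 0.0
(array([ 1.000e-01, -1.600e+00,  1.293e+02]), np.float64(-0.0))
[280.4 210. ]
[268.3 208.5]
[278.8 221.6]
((275.7632751464844, 203.5794677734375), 29.066299438476562) (249, 177, 55, 54)
```

View pics/w4.png

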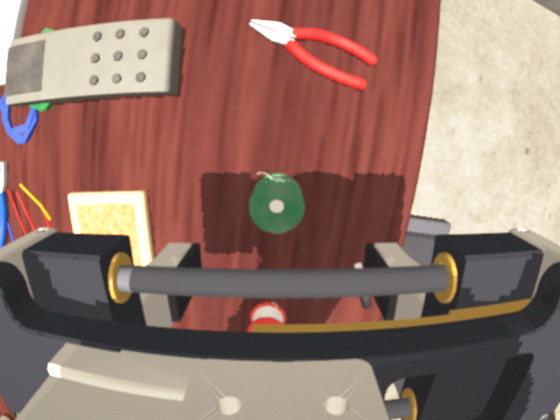

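The wrist view shows the green reel's hub at (276,206) and its rim about 54 px wide, which is 46 mm, so it is the larger reel. Correcting by about 4 mm on both axes.

```bash
python3 -m jog '[[1,[4,-4,50],0],[1,[4,-4,95],0],[1,[4,-4,118],0],[1,[4,-4,127],0],[1,[4,-4,127],0],[-1,[4,-4,127],0],[-1,[4,-4,127],0],[-1,[4,-4,127],0],[-1,[4,-4,127],0],[-1,[4,-4,127],0],[-1,[4,-4,127],0],[-1,[4,-4,127],0],[-1,[4,-4,67],0],[-1,[4,-4,7],0],[-1,[4,-4,-23],0],[-1,[4,-4,-23],0]]' 25
python3 - <<'E'
from h import *
print(go(sq(0)+[0,-.0015],.17))
E
```

```text
t: 10.32
eef_pos: [0.4319, -0.3309, 0.1737]
ee_rot: [-3.137, -0.002, -1.436]
force: [-0.7, 0.9, -1.2]
width: 0.0457
gripper_force: 25.0
(array([-207.3, -168.1,    4. ]), np.float64(0.0))
```

```bash
python3 -m jog '[[-1,[-50,-40,0],0],[-1,[-100,-80,0],0],[-1,[-150,-120,0],0],[-1,[-190,-155,0],0],[-1,[-207,-168,0],0],[-1,[-207,-168,0],0],[-1,[-207,-168,4],0],[-1,[-207,-168,4],0]]'
python3 - <<'E'
from h import *
print(go(sq(0)+[0,-.0015],.096))
f=optics.grab_frame("wrist");cv2.imwrite("pics/w5.png",f["color"][...,::-1])
E
```

```text
t: 11.32
eef_pos: [0.5681, -0.1037, 0.1663]
ee_rot: [3.14, 0.0, -1.437]
force: [-0.8, -0.8, -0.8]
width: 0.0456
gripper_force: 25.0
(array([-0.6, -2.6, 70.3]), np.float64(-0.001))
```

View pics/w5.png

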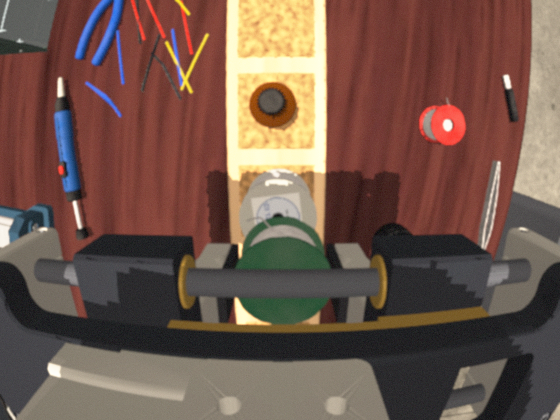

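The reel is held over the spool and lined up, so I'll lower and release it.

```bash
python3 -m jog '[[-1,[-1,-2,35],0],[-1,[-1,-2,55],0],[-1,[-1,-2,66],0],[-1,[-1,-2,70],0],[-1,[-1,-2,71],0],[-1,[-1,-2,71],0],[-1,[-1,-2,71],0]]'
```

```text
t: 12.25
eef_pos: [0.5714, -0.1014, 0.0967]
ee_rot: [-3.141, -0.0, -1.436]
force: [0.5, -0.8, -0.9]
width: 0.0455
gripper_force: 25.0
```

```bash
python3 -m jog '[[-1,[0,0,1.5],0],[-1,[0,0,2],0],[-1,[0,0,2],0]]'
```

```text
t: 12.62
eef_pos: [0.5714, -0.1013, 0.0952]
ee_rot: [-3.141, -0.0, -1.435]
force: [-2.8, 1.1, 8.0]
width: 0.0458
gripper_force: 25.0
```

Contact at 8 N. Releasing, rising and moving to the red reel.

```bash
python3 -m jog '[[1,[0,0,-0.5],0],[1,[0,0,-0.5],0],[1,[0,0,-0.5],0],[1,[0,0,-0.5],0],[1,[0,0,-30],0],[1,[0,0,-70],0],[1,[0,0,-100],0],[1,[0,0,-105],0],[1,[0,0,-105],0]]'
cat >> h.py <<'E'
def wp(f,P):
    K=f["mtx"];T=f["cam_to_world"]
    p=(np.asarray(P)-T[:3,3])@T[:3,:3];th=np.arctan2(np.hypot(p[0],p[1]),p[2]);a=np.arctan2(p[1],p[0]);return np.round([K[0,2]+K[0,0]*th*np.cos(a),K[1,2]+K[1,1]*th*np.sin(a)],1)
E
python3 - <<'E'
from h import *
print(go((.4219,-.1998),.15))
f=optics.grab_frame("wrist");hsv=cv2.cvtColor(f["color"],cv2.COLOR_RGB2HSV)
B=np.r_[sq(0),.108]
for P in (B,B+[.01,0,0],B+[0,.01,0]):print(wp(f,P))
m=cv2.inRange(hsv,(45,80,40),(90,255,255))
for c in cv2.findContours(m,0,2)[0]:
    if cv2.contourArea(c)>300:print(cv2.minEnclosingCircle(c),cv2.boundingRect(c))
E
```

```text
t: 13.75
eef_pos: [0.5708, -0.1014, 0.1989]
ee_rot: [-3.141, 0.0, -1.436]
force: [-1.0, 0.4, 0.2]
width: 0.0872
gripper_force: 0.0
(array([ 77.5, 160.8,  48.8]), np.float64(-0.0))
[282.9 217.9]
[269.7 216.2]
[281.1 230.3]
((281.91790771484375, 215.15672302246094), 30.97868537902832) (253, 187, 58, 59)
```

The green reel sits on the spool, with its centre at (282,215) against (283,218) expected. Now the red reel.

```bash
python3 -m jog '[[1,[25,50,0],0],[1,[50,100,20],0],[1,[75,150,40],0],[1,[78,164,52],0],[1,[78,164,52],0],[1,[78,164,52],0]]'
python3 - <<'E'
from h import *
print(go((.4219,-.1998),.018))
f=optics.grab_frame("wrist");hsv=cv2.cvtColor(f["color"],cv2.COLOR_RGB2HSV)
B=np.r_[.4219,-.1998,.03]
for P in (B,B+[.01,0,0],B+[0,.01,0]):print(wp(f,P))
m=cv2.inRange(hsv,(0,150,100),(6,255,255))|cv2.inRange(hsv,(174,150,100),(180,255,255))
for c in cv2.findContours(m,0,2)[0]:
    if cv2.contourArea(c)>300:print(cv2.minEnclosingCircle(c),cv2.boundingRect(c))
E
```

```text
t: 14.55
eef_pos: [0.4203, -0.2006, 0.1473]
ee_rot: [-3.141, -0.0, -1.435]
force: [-0.2, -1.3, 0.5]
width: 0.0876
gripper_force: 0.0
(array([ -0.6,  -1.6, 129.3]), np.float64(0.001))
[280.5 209.7]
[268.6 208.1]
[278.9 221. ]
((278.0, 205.43136596679688), 25.744115829467773) (254, 180, 48, 52)
```

```bash
python3 -m jog '[[1,[2.5,-3,50],0],[1,[2.5,-3,95],0],[1,[2.5,-3,118],0],[1,[2.5,-3,127],0],[1,[2.5,-3,127],0],[-1,[2.5,-3,127],0],[-1,[2.5,-3,127],0],[-1,[2.5,-3,127],0],[-1,[2.5,-3,127],0],[-1,[2.5,-3,127],0],[-1,[2.5,-3,127],0],[-1,[2.5,-3,127],0],[-1,[2.5,-3,67],0],[-1,[2.5,-3,7],0],[-1,[2.5,-3,-23],0],[-1,[2.5,-3,-23],0]]' 25
python3 - <<'E'
from h import *
print(go(sq(-.17),.17))
E
```

```text
t: 16.6
eef_pos: [0.4236, -0.203, 0.1724]
ee_rot: [-3.137, -0.001, -1.436]
force: [-0.5, -0.5, -1.6]
width: 0.0372
gripper_force: 25.0
(array([  89.1, -159.2,    3.3]), np.float64(0.0))
```

```bash
python3 -m jog '[[-1,[30,-50,0],0],[-1,[60,-105,0],0],[-1,[85,-150,0],0],[-1,[89,-160,0],0],[-1,[89,-160,0],0],[-1,[89,-160,0],0]]'
python3 - <<'E'
from h import *
print(go(sq(-.17),.034))
f=optics.grab_frame("wrist")["color"];t=optics.grab_frame("scene")["color"][190:300,270:450]
cv2.imwrite("pics/w6.png",np.hstack([f[150:350,190:390],cv2.resize(t,(327,200))])[...,::-1])
E
```

```text
t: 17.35
eef_pos: [0.5915, -0.269, 0.1695]
ee_rot: [3.14, 0.001, -1.436]
force: [0.5, -0.0, -0.1]
width: 0.0373
gripper_force: 25.0
(array([  1.1,  -2. , 135.5]), np.float64(0.0))
```

View pics/w6.png

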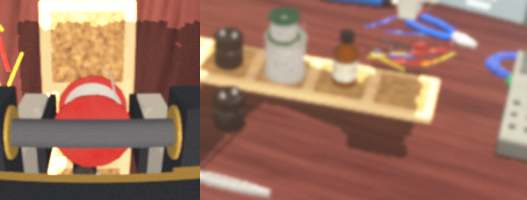

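The picture shows the red reel held level between the pads over the end square (reel at about (95,120) in the crop), and the green reel on the spool. Lowering.

```bash
python3 -m jog '[[-1,[1,-2,50],0],[-1,[1,-2,95],0],[-1,[1,-2,123],0],[-1,[1,-2,132],0],[-1,[1,-2,135],0],[-1,[1,-2,135.5],0],[-1,[1,-2,135.5],0],[-1,[1,-2,136.5],0],[-1,[1,-2,136.5],0]]'
```

```text
t: 18.58
eef_pos: [0.595, -0.2703, 0.0338]
ee_rot: [-3.141, -0.0, -1.436]
force: [-1.1, 0.3, -0.7]
width: 0.0373
gripper_force: 25.0
```

```bash
python3 -m jog '[[-1,[0,0,1.3],0],[-1,[0,0,1.3],0],[1,[0,0,1],0],[1,[0,0,0.5],0],[1,[0,0,0.5],0],[1,[0,0,0.5],0],[1,[0,0,-30],0],[1,[0,0,-80],0],[1,[0,0,-130],0],[1,[0,0,-160],0],[1,[0,0,-165],0],[1,[0,0,-165],0]]'
python3 - <<'E'
from h import *
print(go((.4456,-.0729),.17))
f=optics.grab_frame("wrist");cv2.imwrite("pics/w7.png",f["color"][...,::-1])
hsv=cv2.cvtColor(f["color"],cv2.COLOR_RGB2HSV)
B=np.r_[sq(-.17),.042]
for P in (B,B+[.01,0,0],B+[0,.01,0]):print(wp(f,P))
m=cv2.inRange(hsv,(0,150,100),(6,255,255))|cv2.inRange(hsv,(174,150,100),(180,255,255))
for c in cv2.findContours(m,0,2)[0]:
    if cv2.contourArea(c)>300:print(cv2.minEnclosingCircle(c),cv2.boundingRect(c))
E
```

```text
t: 20.08
eef_pos: [0.5947, -0.2701, 0.1983]
ee_rot: [-3.142, 0.0, -1.436]
force: [-0.1, 0.5, -1.0]
width: 0.0875
gripper_force: 0.0
(array([-215.4,  121.3,   28.4]), np.float64(-0.0))
[283.7 199.1]
[273.3 197.7]
[282.3 209.1]
((282.3333435058594, 198.0), 21.168733596801758) (263, 177, 39, 43)
((470.0, 54.5), 35.217281341552734) (441, 27, 60, 56)
```

View pics/w7.png

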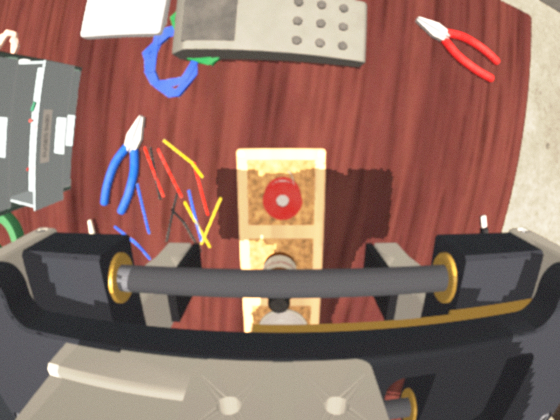

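The red reel sits centred on the end square at (282,198). Next, the loose capacitor.

```bash
python3 -m jog '[[1,[-50,28,0],0],[1,[-100,56,0],0],[1,[-150,85,10],0],[1,[-195,110,20],0],[1,[-216,123,29],0],[1,[-216,123,31],0],[1,[-216,123,31],0]]'
python3 - <<'E'
from h import *
print(go((.4456,-.0729),.03))
f=optics.grab_frame("wrist");cv2.imwrite("pics/w8.png",f["color"][100:300,180:400][...,::-1])
B=np.r_[.4456,-.0729,.056]
for P in (B,B+[.01,0,0],B+[0,.01,0]):print(wp(f,P))
m=(f["color"].min(2)>190).astype(np.uint8)*255;m[:170]=0;m[240:]=0;m[:,:240]=0;m[:,320:]=0
for c in cv2.findContours(m,0,2)[0]:
    if cv2.contourArea(c)>3:print(cv2.minEnclosingCircle(c))
E
```

```text
t: 21.0
eef_pos: [0.4441, -0.0729, 0.1671]
ee_rot: [3.141, -0.0, -1.435]
force: [0.2, -0.5, 0.2]
width: 0.0879
gripper_force: 0.0
(array([  0.2,  -1.6, 137.1]), np.float64(0.001))
[280.4 210.7]
[268.2 209.1]
[278.8 222.3]
```

View pics/w8.png

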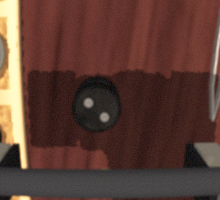

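The terminals are at (268,203) and (284,218) in full-frame pixels, so the centre is (276,210). It needs about 4 mm in x only.

```bash
python3 -m jog '[[1,[0.5,-5,50],0],[1,[0.5,-5,100],0],[1,[0.5,-5,126],0],[1,[0.5,-5,137],0],[1,[0.5,-5,137],0],[-1,[0.5,-5,137],0],[-1,[0.5,-5,137],0],[-1,[0.5,-5,137],0],[-1,[0.5,-5,137],0],[-1,[0.5,-5,137],0],[-1,[0.5,-5,137],0],[-1,[0.5,-5,137],0],[-1,[0.5,-5,77],0],[-1,[0.5,-5,17],0],[-1,[0.5,-5,-8],0],[-1,[0.5,-5,-8],0]]' 25
python3 - <<'E'
from h import *
print(go(sq(.17),.175))
E
```

```text
t: 23.05
eef_pos: [0.4501, -0.0723, 0.1774]
ee_rot: [-3.137, 0.001, -1.436]
force: [0.3, 0.3, -1.1]
width: 0.0416
gripper_force: 25.0
(array([-125.1, -115.4,    3. ]), np.float64(0.0))
```

```bash
python3 -m jog '[[-1,[-42,-39,0],0],[-1,[-84,-78,0],0],[-1,[-115,-107,0],0],[-1,[-125,-116,0],0],[-1,[-125,-116,0],0],[-1,[-125,-116,0],0],[-1,[-125,-116,50],0],[-1,[-125,-116,95],0],[-1,[-125,-116,120],0],[-1,[-125,-116,129],0],[-1,[-125,-116,131],0],[-1,[-125,-116,131],0],[-1,[-125,-116,131],0]]'
python3 - <<'E'
from h import *
print(go(sq(.17),.0425))
E
```

```text
t: 24.68
eef_pos: [0.5478, 0.0671, 0.0457]
ee_rot: [-3.14, 0.001, -1.436]
force: [-0.7, 0.1, -0.9]
width: 0.0412
gripper_force: 25.0
(array([-0. ,  0.1,  3.2]), np.float64(0.0))
```

```bash
python3 -m jog '[[-1,[0,0,2],0],[-1,[0,0,3],0],[-1,[0,0,3.5],0],[-1,[0,0,3.5],0]]'
```

```text
t: 25.18
eef_pos: [0.5475, 0.0671, 0.0427]
ee_rot: [-3.14, 0.0, -1.435]
force: [-5.5, 1.1, 14.2]
width: 0.0419
gripper_force: 25.0
```

Contact. Releasing and moving back to clear the view.

```bash
python3 -m jog '[[1,[0,0,-1],0],[1,[0,0,-1],0],[1,[0,0,-1],0],[1,[0,0,-1],0],[1,[0,0,-30],0],[1,[0,0,-80],0],[1,[0,0,-130],0],[1,[0,0,-160],0],[1,[0,0,-170],0],[1,[0,0,-170],0],[1,[-50,60,-170],0],[1,[-100,70,-170],0],[1,[-150,70,-170],0],[1,[-150,70,-170],0],[1,[-150,70,-170],0],[1,[-150,70,-170],0]]'
python3 - <<'E'
from h import *
f=optics.grab_frame("top");im=f["color"].copy()
a=cv2.resize(im[150:230,215:415],None,fx=3.9,fy=3.9,interpolation=cv2.INTER_CUBIC)
def mk(P,r):
    for t in np.linspace(0,6.28,60):
        u=(proj(f,np.r_[P[0]+r*np.cos(t),P[1]+r*np.sin(t),P[2]])-[215,150]+.5)*3.9
        cv2.circle(a,tuple(int(v) for v in u),1,(0,0,255),-1)
mk(np.r_[sq(0),.108],.023);mk(np.r_[sq(-.17),.042],.0195);mk(np.r_[sq(.17),.062],.021);mk(np.r_[sq(.085),.062],.021)
s=optics.grab_frame("scene")["color"][180:280,220:420]
cv2.imwrite("pics/fin.png",np.vstack([a[:,:780],cv2.resize(s,(780,288))[:288]])[:600,...,::-1])
E
```

```text
t: 27.18
eef_pos: [0.4575, 0.2051, 0.2103]
ee_rot: [3.14, -0.001, -1.437]
force: [-0.2, 0.3, -0.4]
width: 0.0877
gripper_force: 0.0
```

View pics/fin.png

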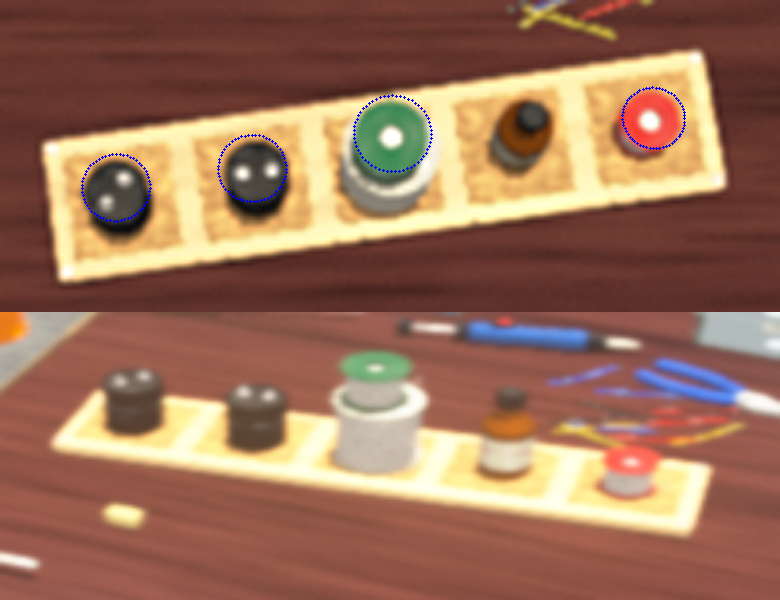

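In the final view everything is upright and within a few millimetres of its target circle. The green reel at (391,136) is on the spool, the red reel is at (650,121), the capacitor at (116,190), and the bottle and twin have not moved.

```bash
python3 -c "
from station import order;print(order.job_done())"
```

```text
the job is handed in; nothing more can be done
None
```

The kit is laid out on the board and the job is handed in: at the last check everything was upright and within a few millimetres of centre, and the bottle and twin capacitor had not visibly moved. No verdict came back.

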